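# Clear and hold open the steriliser lid

## Task

The scissors have been left on the steriliser's closed lid: move them first, laying them (not dropping them) flat inside the white tray, wholly within its rim. Then raise the sprung lid by its black handle and finish while holding it open at 60 degrees (its red pin in the yellow part of the arc), so that a colleague can lift the basket out: do not let go, because it falls shut. Leave the banana, the jar, the grey holder and the forceps where they are.

Things in the scene. Friction and masses are not known exactly. Their poses are not given: they have to be found in the camera images.
- steriliser: Heavy fixed steel box, 170 mm (its x) by 260 (its y) by 90 high, hinged lid on top. Origin: centre of its underside. Its -x side, with the lid's handle, faces the robot within 20 degrees; hinge on +x side. 18 mm off its +y wall a thin black arc, 80 mm radius round the hinge, top 173 mm above the bench, has a yellow part from 53 to 67 degrees of opening; a red pin on the lid's edge runs along it.
- lid (a joint): Opening angle of the lid in rad: 0 closed, 1.047 is 60 degrees, stop at 1.65. The front edge swings up and away from the robot. The lid (about 0.4 kg, and a weak spring) falls shut from every angle: 2 to 4 N up at the handle carries it.
- lid_handle (a point): Middle of the black handle: a round bar 12 mm thick, 130 mm long along the box's y, 45 mm before the lid's front edge (39 mm clear gap), an arm at each end. 215 mm from the hinge axis; closed: 93 mm above the bench, 130 mm before the box's origin. Take it from above, one finger each side of the bar, opened only to about 40 mm; the bar can turn between the fingers.
- lid_hinge (a point): Middle of the lid's hinge axis, which runs along the box's y: 85 mm behind the box's origin (+x of the box), 93 mm above the bench.
- scissors: Closed scissors, 152 mm, 70 g, flat on the closed lid's top (96 mm above the bench), along the box's y within 35 degrees. Origin: underside of the middle of the steel shank, near the centre of mass; x to the blades' tip, z up. Shank 56 mm long about the origin, 14 wide, 10 high: grip it there, across. Two blue finger rings at the -x end, 60 mm wide together, 8 high.
- scissors_tip (a point): Tip end of the scissors, 76 mm along x from their origin, 5 mm above their underside.
- scissors_rings (a point): Ring end of the scissors, 68 mm along -x from their origin, 5 mm above their underside.
- tray: White open tray, loose, 0.3 kg, 200 mm (its x) by 260 mm (its y), rim 25 mm high, walls and floor 4 mm thick. Origin at the centre of its underside on the bench. It stands beside the steriliser, on either side.
- banana: Yellow practice banana of about 170 mm, 32 mm thick, beyond the work. Origin at its underside. Leave alone.
- jar: Amber glass jar with a white cap, 60 mm wide, 85 mm high, beyond the work. Origin at the centre of its underside. Leave alone.
- sponge_holder: Grey open plastic holder, 70 by 100 mm, 40 mm high, beyond the work. Origin at the centre of its underside. Leave alone.
- forceps: Steel forceps, 128 mm long, 8 mm high, lying on the bench on the near side, between steriliser and tray. Origin at the middle of the underside, x along them. Leave alone.
Mind the look-alikes: they are no part of the job. Of the things like the scissors, leave any that is purple; of the rest the smaller one is meant.

How it is judged:
On the way:
1. the scissors lie flat inside the white tray, released, the lid still down (x of scissors_tip in the frame of tray between -0.097 and 0.097 m and y of scissors_tip in the frame of tray between -0.127 and 0.127 m and z of scissors_tip in the frame of tray between 0 and 0.02 m and x of scissors_rings in the frame of tray between -0.097 and 0.097 m and y of scissors_rings in the frame of tray between -0.127 and 0.127 m and z of scissors_rings in the frame of tray between 0 and 0.02 m and contact force between scissors and the fingers below 0.05 N and linear speed of scissors below 0.05 m/s and value of joint lid below 0.2 rad), for 0.2 s.
At the end, for the whole second after the job is handed in: The robot holds the lid, still, at 60 degrees within 7 (0.925 to 1.169 rad), touching it with at least 0.5 N; the scissors lie at rest in the tray (standing flat on the bench), both ends inside its walls and less than 20 mm above its underside, not touched (x of scissors_tip in the frame of tray between -0.097 and 0.097 m and y of scissors_tip in the frame of tray between -0.127 and 0.127 m and z of scissors_tip in the frame of tray between 0 and 0.02 m and x of scissors_rings in the frame of tray between -0.097 and 0.097 m and y of scissors_rings in the frame of tray between -0.127 and 0.127 m and z of scissors_rings in the frame of tray between 0 and 0.02 m and contact force between scissors and the fingers below 0.05 N and linear speed of scissors below 0.05 m/s and value of joint lid between 0.925 and 1.169 rad and velocity of joint lid between -0.1 and 0.1 rad/s and contact force between any of the fingers, the arm and steriliser above 0.5 N and angle between tray's own z axis and vertical below 0.1 rad and height (world z) of tray below 0.01 m); the arm keeps its last pose, push and grip.
It fails at once if the lid is raised while the scissors lie on it (value of joint lid above 0.15 rad and contact force between scissors and steriliser above 0.03 N).
It fails at once if the scissors are dropped from more than about 4 cm (linear speed of scissors above 0.85 m/s and contact force between scissors and the fingers below 0.02 N).
It fails at once if the banana, jar, grey holder or forceps is moved by more than 3 cm (distance of any of banana, jar, sponge_holder, forceps from where it was at the start of the episode above 0.03 m).
It also fails if it takes over 64 s, if anything falls off the work surface, if the arm or the gripper's body presses on something with over 40 N, if the wrist force passes 120 N, or if a joint passes its speed limit or range.

## Robot

A 7-joint arm with a two-finger parallel gripper is mounted at the origin on the work surface. World frame = base frame: x ahead of the robot, y to its left, z up, the work surface at z = 0. Lengths are in m, angles in rad, forces in N, time in s.
With the tool pointing down it reaches from about 0.4 to 0.875 m from the base axis. Payload 4.4 kg.
Tool frame: the origin (TCP) lies at the centre of the arm's flange, where the gripper is bolted on; the fingertips stand 173 mm ahead of it and the grasp point (between the pads) lies 155 mm ahead of it (bot.grip_depth is the distance from the TCP to the grasp point, in m); y points along the fingers, x is the direction in which the jaws open and shut, and the axes are right-handed (so a half turn about y gives the same grasp; the last joint's range is limited). The gripper opens to 85 mm and grips with 20 to 120 N. Pads are 22 mm wide; open, the fingers measure 114 mm over their backs; the gripper's body (76 mm by 85 mm) begins 54 mm behind the grasp point. The pads swing forward as they close: fully open they stand 13 mm farther back than shut.
Start: joints at [-1.304, 0.628, 0.038, 1.517, -0.027, 0.996, -0.02], TCP at [0.212, 0.614, 0.405] pointing down, gripper open.
Joint ranges: [-3.06, 3.06], [-0.37, 2.12], [-1.25, 1.32], [0.18, 2.47], [-1.1, 4.24], [0.23, 1.98], [-2.94, 2.94]. Speed limits (rad/s): [2.57, 2.57, 3.14, 3.14, 3.14, 3.14, 3.14].

## Interface

Orientations are given as a unit quaternion [w, x, y, z].
In Python, from bench import bot gives the robot as it stands. The module is installed in compiled form; this text tells all that it offers.
- The arm moves only by the tool jog_arm, never from a script. Its argument "rows" is a list of rows, each a list of 2 entries, a list of its own where there are three numbers: the shift along the tool's x, y, z scaled (see below), then the turn about the tool's y scaled (see below). A call has 1 to 12 rows; each row is the pose to reach, as a shift and turn from the pose commanded when the call began, along the tool's axes at that moment; what a row does not reach only later rows make up. The controller multiplies each number of a shift by 500 mm and each number of a turn by 2 rad. A row lasts 1/10 s, in which the tool goes at most 50 mm and 8.59 degrees, less where a joint would pass 70% of its speed; a pose out of reach is approached as far as the arm can. A call with a number of a shift or a turn outside -1 to 1 is refused whole. A call with a gripper value outside its range is refused whole. "hand" is the finger opening in mm, from 0 to 85.4, set as the call begins (left out, the last holds). The fingers move at their own pace and stop on an object; the grip force is fixed at half the most. Time passes only in rows, so rows that repeat a pose let the fingers close. It gives the time, the measured TCP pose, the force and the opening at its end, in the units of the state.
- bot.observe(): the state, without advancing time (a new reading comes with each control period).
- bot.camera(name): name is "side" or "top"; returns (picture, depth): 400x640x3 uint8, blue, green, red; 400x640 float32, m along the optical axis (not along the pixel's ray), 0 where there is no reading.
- bot.camera_model(name): a dict with "mtx" (3x3 intrinsics, pixels), "position" and "orientation" of the camera in the world. Camera axes: x right, y down, z forward; pixel columns grow to the right and rows downward; lengths in m; the calibration is good to about 2 mm. A picture is of the moment at which its call begins. camera_model takes no time and is no camera call.
- bot.close_job(): hands the job in, once; it reports no verdict.
The state is a dict: "clock": time; "joints": joint angles; "dq": joint speeds; "tau": joint torques, N m; "position": TCP position; "ee_rot": TCP orientation; "ft_force": force on the tool from outside, world axes, zero at the start; "torque": the same for the moment, N m; "opening": finger opening in m.
Only numpy, scipy, OpenCV 4.12 (cv2) and the standard library are available. Lean on these libraries where they do the work, as an engineer would, in place of code of your own. Each camera call takes 0.05 s, during which the arm holds its last target.

## Working session

There is one attempt and no reset: what is moved stays moved. The work goes in short steps, Python scripts to look and compute and a tool call to move; the robot and the scene stay as the last step left them, time stands still between calls to the robot, and variables do not carry over. Pictures are saved under pics/ and viewed, and the job is handed in when it is done.

Besides the shell and the picture viewer there is one more tool, called after ">>>" as a command line: name --argument value ..., lists and objects as JSON in quotes. jog_arm: Moves the arm, as the interface text tells. Shifts and turns lie within -1 to 1; 1 stands for 500 mm of shift or 2 rad of turn. Its arguments: {"type":"object","properties":{"rows":{"type":"array","items":{"type":"array"}},"hand":{"type":"number"}},"required":["rows"]}

```bash
mkdir -p pics; cat > h.py <<'E'
import numpy as np, cv2
from bench import bot
from scipy.spatial.transform import Rotation as R
def q2R(q): return R.from_quat([q[1],q[2],q[3],q[0]]).as_matrix()
def snap(name,tag):
    im,d=bot.camera(name); cv2.imwrite(f'pics/{tag}.png',im); np.save(f'pics/{tag}.npy',d); return im,d
def pt(name,u,v,d):
    m=bot.camera_model(name); K=np.array(m['mtx']); 
    z=d if np.isscalar(d) else np.median(d[v-1:v+2,u-1:u+2])
    return q2R(m['orientation'])@(np.array([(u-K[0,2])/K[0,0],(v-K[1,2])/K[1,1],1])*z)+np.array(m['position'])
def ptz(name,u,v,zw):
    m=bot.camera_model(name); K=np.array(m['mtx']); 
    r=q2R(m['orientation'])@np.array([(u-K[0,2])/K[0,0],(v-K[1,2])/K[1,1],1]); p=np.array(m['position'])
    return p+r*(zw-p[2])/r[2]
def proj(name,X):
    m=bot.camera_model(name); K=np.array(m['mtx']); c=q2R(m['orientation']).T@(np.array(X)-np.array(m['position']))
    return (K@c)[:2]/c[2]
E
python3 - <<'E'
from h import *
snap('top','t0');snap('side','s0')
s=bot.observe()
for k in s: print(k,np.round(s[k],3))
print(bot.grip_depth)
for n in('top','side'): print(bot.camera_model(n))
E
```

```text
clock 0.1
joints [-1.304  0.629  0.038  1.518 -0.027  0.996 -0.02 ]
dq [ 0.001 -0.005  0.    -0.002  0.001  0.     0.001]
tau [ 3.0000e-03 -5.6454e+01  1.2300e+00 -1.9398e+01  1.1000e-02  5.0000e-03
 -0.0000e+00]
position [0.212 0.614 0.404]
ee_rot [-0.576  0.576  0.41  -0.411]
ft_force [ 0.141  0.132 -1.061]
torque [-0.038  0.01   0.006]
opening 0.085
0.1547
{'mtx': array([[480.64190091,   0.        , 324.69341837],
       [  0.        , 480.64190091, 206.34537587],
       [  0.        ,   0.        ,   1.        ]]), 'position': array([0.27774484, 0.0776181 , 1.42250126]), 'orientation': array([-0.06204871,  0.71111336, -0.69675518,  0.07071048])}
{'mtx': array([[384.73495283,   0.        , 321.13171489],
       [  0.        , 384.73495283, 198.5319742 ],
       [  0.        ,   0.        ,   1.        ]]), 'position': array([0.41481704, 0.65653915, 0.78396324]), 'orientation': array([ 0.02805962, -0.08675782,  0.93078533, -0.35401186])}
```

View pics/t0.png

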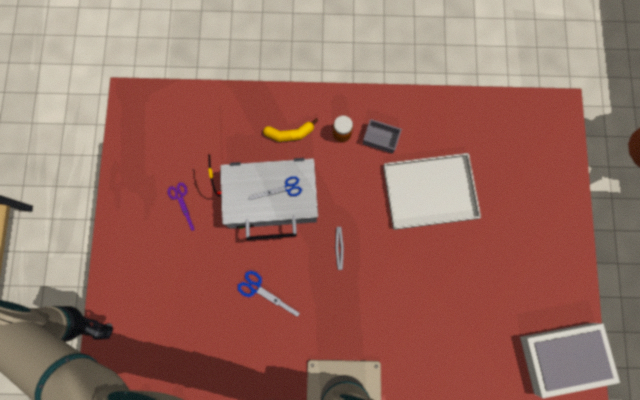

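View pics/s0.png

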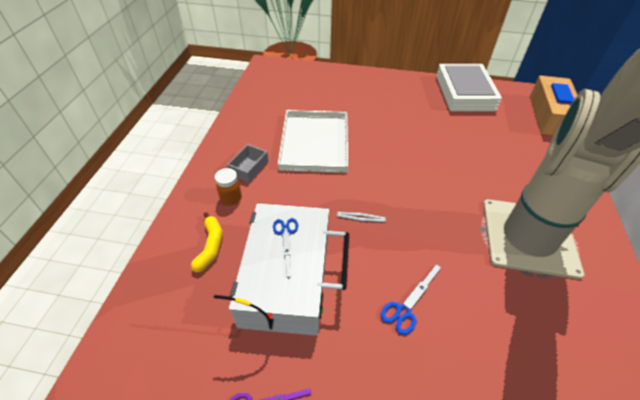

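```bash
python3 - <<'E'
from h import *
s=bot.observe(); print(np.round(q2R(s['ee_rot']),3))
im=cv2.imread('pics/t0.png'); 
c=im[80:330,170:490]; cv2.imwrite('pics/t0c.png',cv2.resize(c,None,fx=2.4,fy=2.4,interpolation=cv2.INTER_CUBIC))
E
```

```text
[[ 0.327 -0.001 -0.945]
 [ 0.945 -0.002  0.327]
 [-0.002 -1.    -0.   ]]
```

View pics/t0c.png

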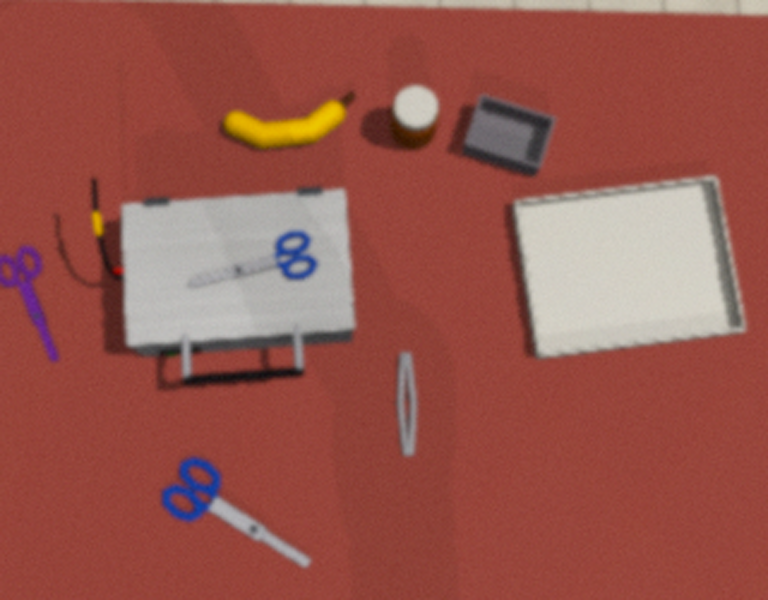

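```bash
python3 - <<'E'
from h import *
im=cv2.imread('pics/t0.png'); 
c=im[145:250,190:330]; cv2.imwrite('pics/t0d.png',cv2.resize(c,None,fx=5.5,fy=5.5,interpolation=cv2.INTER_CUBIC))
im=cv2.imread('pics/s0.png'); 
c=im[195:345,210:370]; cv2.imwrite('pics/s0d.png',cv2.resize(c,None,fx=4,fy=4,interpolation=cv2.INTER_CUBIC))
E
```

```text
(no output)
```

View pics/t0d.png

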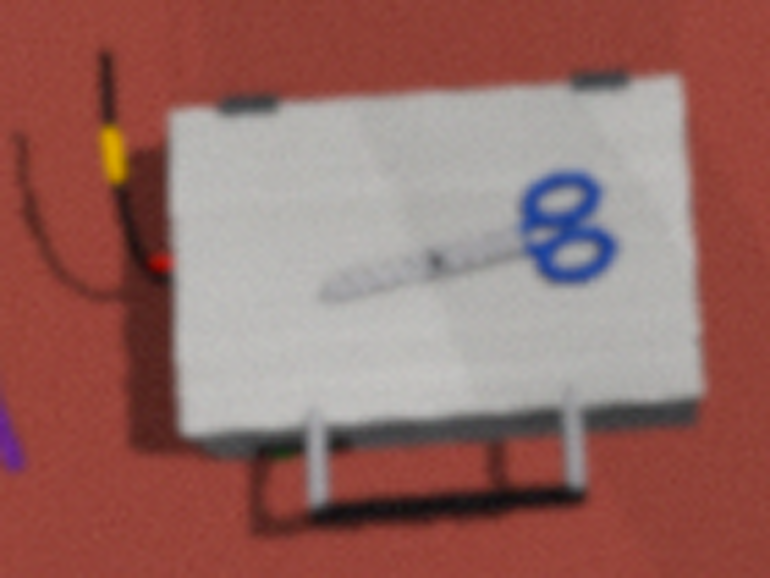

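View pics/s0d.png

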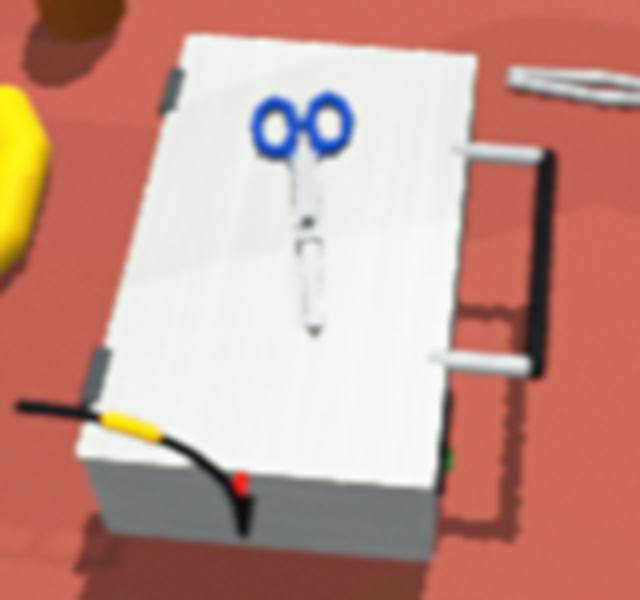

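```bash
python3 - <<'E'
from h import *
def T(pts,f,o,z,n='top'): return np.array([ptz(n,p[0]/f+o[0],p[1]/f+o[1],z) for p in pts])
o=(190-.4,145-.4); L=T([(170,108),(683,76),(703,398),(180,435)],5.5,o,.096)
print('lid',L.round(4), [np.linalg.norm(L[i]-L[(i+1)%4]).round(3) for i in range(4)])
H=T([(310,513),(585,495)],5.5,o,.097); print('handle',H.round(4),H.mean(0),np.linalg.norm(H[0]-H[1]))
S=T([(322,293),(435,260),(607,225)],5.5,o,.104); print('sc',S.round(4),np.linalg.norm(S[0]-S[2]))
S2=T([(315,332),(307,222),(302,97)],4,(210-.4,195-.4),.104,'side'); print('sc side',S2.round(4),np.linalg.norm(S2[0]-S2[2]))
H2=T([(547,152),(537,372)],4,(210-.4,195-.4),.097,'side'); print('handle side',H2.round(4),H2.mean(0))
L2=T([(187,35),(476,57),(437,488),(80,458)],4,(210-.4,195-.4),.096,'side'); print('lid side',L2.round(4))
Y=T([(515,200),(717,178),(745,330),(537,357)],2.4,(169.7,79.7),.025);print('tray',Y.round(4),Y.mean(0),[np.linalg.norm(Y[i]-Y[(i+1)%4]).round(3) for i in range(4)])
Y2=np.array([ptz('side',*p,.025) for p in[(285,111),(348,112),(348,171),(279,169)]]);print('tray side',Y2.round(4),Y2.mean(0))
d=np.load('pics/t0.npy');
for p in [(269,192),(290,195),(430,190),(300,210)]: print(p,pt('top',*p,d).round(4))
E
```

```text
lid [[0.6459 0.3627 0.096 ]
 [0.6693 0.0976 0.096 ]
 [0.4996 0.0835 0.096 ]
 [0.475  0.3475 0.096 ]] [np.float64(0.266), np.float64(0.17), np.float64(0.265), np.float64(0.172)]
handle [[0.4366 0.2798 0.097 ]
 [0.4486 0.1419 0.097 ]] [0.44261964 0.21085869 0.097     ] 0.1384348169814774
sc [[0.5482 0.2782 0.104 ]
 [0.5667 0.2216 0.104 ]
 [0.5869 0.1345 0.104 ]] 0.1488378898637588
sc side [[0.5442 0.2818 0.104 ]
 [0.5638 0.2187 0.104 ]
 [0.5868 0.1374 0.104 ]] 0.15057962659313137
handle side [[0.4461 0.1443 0.097 ]
 [0.4322 0.2792 0.097 ]] [0.43913583 0.21173072 0.097     ]
lid side [[0.6668 0.0986 0.096 ]
 [0.4964 0.0831 0.096 ]
 [0.4698 0.3473 0.096 ]
 [0.6393 0.364  0.096 ]]
tray [[ 0.6807 -0.1142  0.025 ]
 [ 0.7155 -0.3703  0.025 ]
 [ 0.5211 -0.3978  0.025 ]
 [ 0.4821 -0.1404  0.025 ]] [ 0.5998556  -0.25569202  0.025     ] [np.float64(0.258), np.float64(0.196), np.float64(0.26), np.float64(0.2)]
tray side [[ 0.7174 -0.3648  0.025 ]
 [ 0.5124 -0.3997  0.025 ]
 [ 0.4746 -0.1238  0.025 ]
 [ 0.6674 -0.0946  0.025 ]] [ 0.59293954 -0.24573415  0.025     ]
(269, 192) [0.5659 0.2205 0.1058]
(290, 195) [0.5596 0.1618 0.1016]
(430, 190) [ 0.6051 -0.2556  0.0044]
(300, 210) [0.5184 0.1327 0.0961]
```

```bash
cat >> h.py <<'E'
def plan(target,yaw_deg=None):
    s=bot.observe(); M=q2R(s['ee_rot']); d=M.T@(np.array(target)-s['position'])
    y=np.degrees(np.arctan2(M[1,0],M[0,0])); print('pos',np.round(s['position'],4),'yaw',round(y,2),'F',np.round(s['ft_force'],2),'open',round(float(s['opening']),4),'t',round(float(s['clock']),2))
    print('rows unit',np.round(d/0.5,4),'turn',None if yaw_deg is None else np.round(np.radians(y-yaw_deg)/2,4))
E
python3 -c "
from h import *
plan([.569,.2025,.36],15.9)"
```

```text
pos [0.2122 0.6141 0.4039] yaw 70.93 F [ 0.14  0.13 -1.06] open 0.0851 t 0.1
rows unit [-0.5448  0.0888 -0.9433] turn 0.4802
```

>>> jog_arm --rows '[[[-0.545,0.02,-0.943],0.48],[[-0.545,0.02,-0.943],0.48],[[-0.545,0.02,-0.943],0.48],[[-0.545,0.02,-0.943],0.48],[[-0.545,0.02,-0.943],0.48],[[-0.545,0.02,-0.943],0.48],[[-0.545,0.02,-0.943],0.48],[[-0.545,0.02,-0.943],0.48],[[-0.545,0.02,-0.943],0.48],[[-0.545,0.02,-0.943],0.48],[[-0.545,0.089,-0.943],0.48],[[-0.545,0.089,-0.943],0.48]]' --hand 50

```text
clock: 1.3
position: [0.5709, 0.1964, 0.3574]
ee_rot: [-0.699, 0.703, 0.094, -0.096]
ft_force: [-0.1, -0.6, -0.6]
opening: 0.0505
```

```bash
python3 -c "
from h import *
plan([.569,.2025,.272],15.9)
snap('side','s1')
im=cv2.imread('pics/s1.png');cv2.imwrite('pics/s1c.png',cv2.resize(im[100:345,190:450],None,fx=2.4,fy=2.4))"
```

```text
pos [0.5709 0.1964 0.3574] yaw 15.43 F [-0.11 -0.59 -0.64] open 0.0505 t 1.3
rows unit [0.0002 0.1707 0.0136] turn -0.0041
```

View pics/s1c.png

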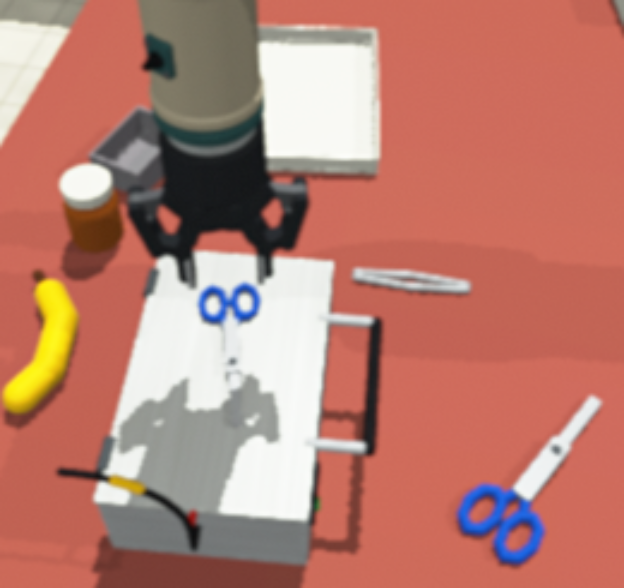

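>>> jog_arm --rows '[[[0,0.04,0],0],[[0,0.08,0],0],[[0,0.12,0],0],[[0,0.14,0],0],[[0,0.15,0],0],[[0,0.15,0],0],[[0,0.15,0],0]]'

```text
clock: 2.05
position: [0.5691, 0.2032, 0.286]
ee_rot: [0.7, -0.7, -0.099, 0.098]
ft_force: [0.2, -0.1, -0.3]
opening: 0.0501
```

```bash
python3 -c "
from h import *
plan([.569,.2025,.272],15.9)
snap('side','s2');snap('top','t2')
im=cv2.imread('pics/s2.png');a=cv2.resize(im[180:345,220:370],None,fx=3.3,fy=3.3)
cv2.imwrite('pics/s2c.png',a)"
```

```text
pos [0.5691 0.2032 0.286 ] yaw 15.95 F [ 0.21 -0.14 -0.3 ] open 0.0501 t 2.05
rows unit [-0.0007  0.028  -0.0012] turn 0.0004
```

View pics/s2c.png

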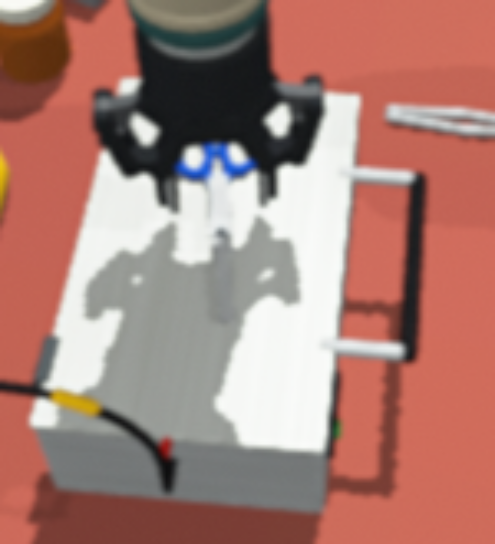

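>>> jog_arm --rows '[[[0,0.012,0],0],[[0,0.024,0],0],[[0,0.028,0],0],[[0,0.028,0],0]]'

```text
clock: 2.55
position: [0.5687, 0.2027, 0.2705]
ee_rot: [-0.7, 0.7, 0.097, -0.098]
ft_force: [0.2, -0.3, 0.2]
opening: 0.0501
```

>>> jog_arm --rows '[[[0,0,0],0],[[0,0,0],0],[[0,0,0],0],[[0,0,0],0],[[0,0,0],0],[[0,0,0],0]]' --hand 0

```text
clock: 3.15
position: [0.5691, 0.2028, 0.2716]
ee_rot: [0.7, -0.7, -0.098, 0.098]
ft_force: [-0.3, -0.2, 4.9]
opening: 0.0118
```

>>> jog_arm --rows '[[[0,-0.02,0],0],[[0,-0.06,0],0],[[0,-0.12,0],0],[[0,-0.18,0],0],[[0,-0.2,0],0],[[0,-0.2,0],0],[[0,-0.2,0],0]]'

```text
clock: 3.85
position: [0.5684, 0.2028, 0.3703]
ee_rot: [-0.7, 0.7, 0.097, -0.099]
ft_force: [0.2, -0.3, -0.9]
opening: 0.0119
```

```bash
python3 -c "
from h import *
plan([.597,-.252,.372],8)
snap('side','s3');snap('top','t3')
im=cv2.imread('pics/s3.png');a=cv2.resize(im[100:345,200:400],None,fx=2.4,fy=2.4)
b=cv2.imread('pics/t3.png')[90:270,180:480]
cv2.imwrite('pics/s3c.png',a);cv2.imwrite('pics/t3c.png',cv2.resize(b,None,fx=2.5,fy=2.5))"
```

```text
pos [0.5684 0.2028 0.3703] yaw 15.94 F [ 0.18 -0.26 -0.86] open 0.0119 t 3.85
rows unit [-0.1946 -0.0032 -0.8903] turn 0.0693
```

View pics/s3c.png

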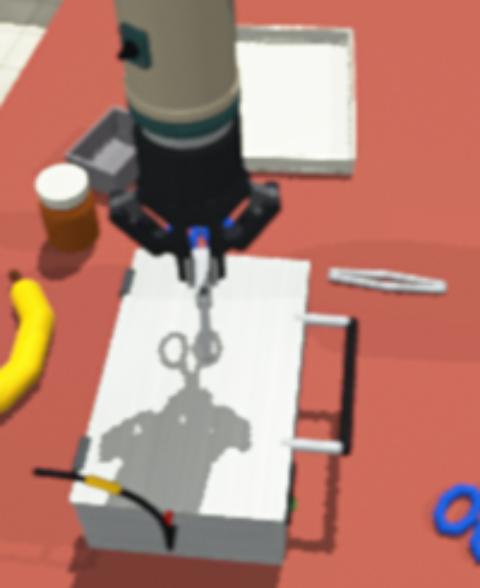

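View pics/t3c.png

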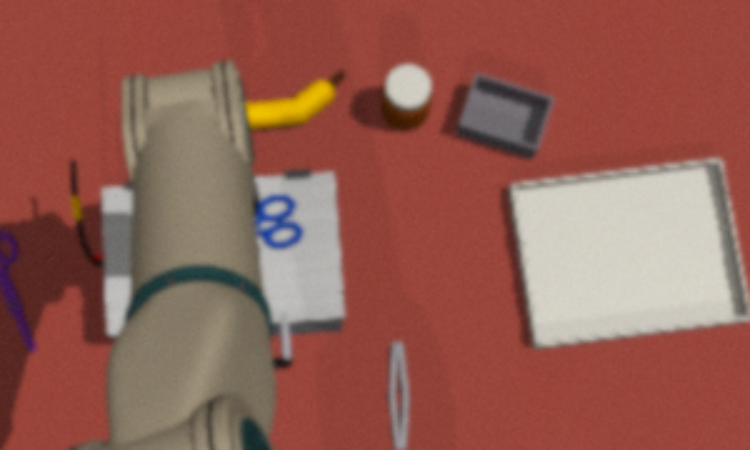

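>>> jog_arm --rows '[[[-0.01,0,-0.03],0],[[-0.022,0,-0.1],0.01],[[-0.044,0,-0.2],0.02],[[-0.066,0,-0.3],0.03],[[-0.088,0,-0.4],0.04],[[-0.109,0,-0.5],0.05],[[-0.131,0,-0.6],0.069],[[-0.153,0,-0.7],0.069],[[-0.175,0,-0.8],0.069],[[-0.188,0,-0.86],0.069],[[-0.194,0,-0.89],0.069],[[-0.194,0,-0.89],0.069]]'

```text
clock: 5.15
position: [0.596, -0.256, 0.3703]
ee_rot: [-0.705, 0.706, 0.047, -0.048]
ft_force: [-0.6, -0.3, -1.1]
opening: 0.0121
```

>>> jog_arm --rows '[[[0,0.04,0],0],[[0,0.1,0],0],[[0,0.16,0],0],[[0,0.22,0],0],[[0,0.26,0],0],[[0,0.28,0],0],[[0,0.28,0],0],[[0,0.28,0],0]]'

```text
clock: 5.95
position: [0.5982, -0.2512, 0.2319]
ee_rot: [-0.705, 0.705, 0.05, -0.049]
ft_force: [-0.6, -0.9, -0.6]
opening: 0.0116
```

```bash
python3 -c "
from h import *
plan([.597,-.252,.182],8)
snap('side','s4');snap('top','t4')
im=cv2.imread('pics/s4.png');a=cv2.resize(im[60:200,220:420],None,fx=3,fy=3)
b=cv2.imread('pics/t4.png')[90:270,180:500]
cv2.imwrite('pics/s4c.png',a);cv2.imwrite('pics/t4c.png',cv2.resize(b,None,fx=2.4,fy=2.4))"
```

```text
pos [ 0.5982 -0.2512  0.2319] yaw 8.08 F [-0.59 -0.87 -0.56] open 0.0116 t 5.95
rows unit [-0.0027  0.0998 -0.0013] turn 0.0007
```

View pics/s4c.png

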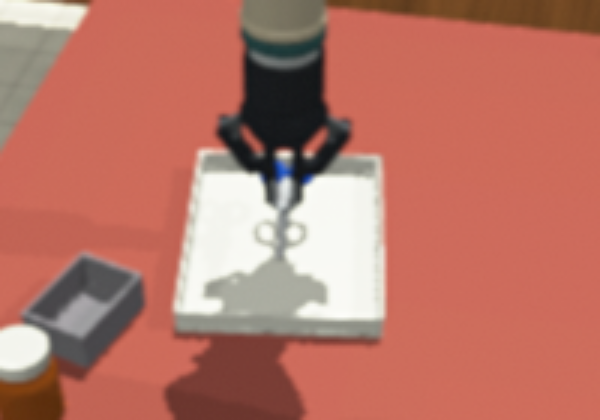

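View pics/t4c.png

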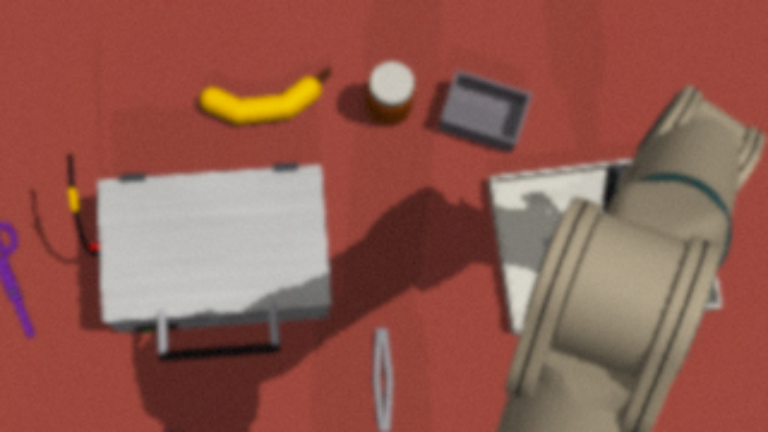

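>>> jog_arm --rows '[[[0,0.03,0],0],[[0,0.06,0],0],[[0,0.08,0],0],[[0,0.09,0],0],[[0,0.094,0],0],[[0,0.096,0],0],[[0,0.096,0],0],[[0,0.096,0],0]]'

```text
clock: 6.85
position: [0.5979, -0.2519, 0.1836]
ee_rot: [-0.705, 0.706, 0.05, -0.049]
ft_force: [-0.6, -0.8, -1.1]
opening: 0.0121
```

>>> jog_arm --rows '[[[0,0.002,0],0],[[0,0.004,0],0],[[0,0.004,0],0],[[0,0.004,0],0]]'

```text
clock: 7.25
position: [0.5978, -0.2517, 0.1812]
ee_rot: [0.705, -0.705, -0.049, 0.049]
ft_force: [0.9, 0.7, -0.7]
opening: 0.012
```

>>> jog_arm --rows '[[[0,0.002,0],0],[[0,0.004,0],0],[[0,0.004,0],0],[[0,0.004,0],0]]'

```text
clock: 7.65
position: [0.5978, -0.2518, 0.1796]
ee_rot: [0.705, -0.705, -0.05, 0.049]
ft_force: [-1.9, 1.8, 4.6]
opening: 0.0118
```

>>> jog_arm --rows '[[[0,0,0],0],[[0,0,0],0],[[0,-0.002,0],0],[[0,-0.004,0],0],[[0,-0.004,0],0],[[0,-0.004,0],0]]' --hand 40

```text
clock: 8.25
position: [0.5978, -0.2518, 0.1812]
ee_rot: [-0.705, 0.705, 0.049, -0.049]
ft_force: [0.3, 0.0, 0.6]
opening: 0.0397
```

>>> jog_arm --rows '[[[0,-0.02,0],0],[[0,-0.08,0],0],[[0,-0.16,0],0],[[0,-0.24,0],0],[[0,-0.32,0],0],[[0,-0.36,0],0],[[0,-0.38,0],0],[[0,-0.38,0],0]]'

```text
clock: 9.05
position: [0.5979, -0.2519, 0.3728]
ee_rot: [-0.705, 0.706, 0.05, -0.049]
ft_force: [-0.5, -0.5, -0.0]
opening: 0.0401
```

```bash
python3 -c "
from h import *
plan([.4406,.211,.37],5.4)
snap('side','s5')
im=cv2.imread('pics/s5.png');a=cv2.resize(im[60:200,220:420],None,fx=4,fy=4)
cv2.imwrite('pics/s5c.png',a)"
```

```text
pos [ 0.5979 -0.2519  0.3728] yaw 8.02 F [-0.49 -0.51 -0.04] open 0.0401 t 9.05
rows unit [-0.1824  0.004   0.9606] turn 0.0229
```

View pics/s5c.png

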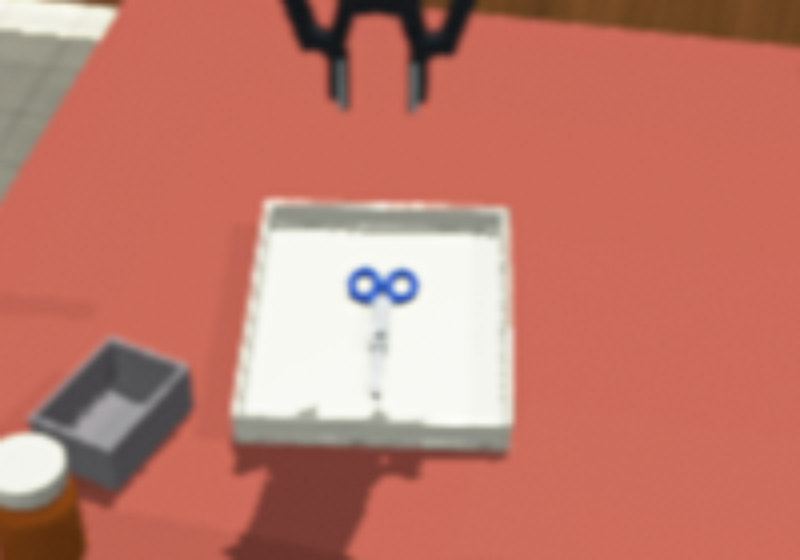

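>>> jog_arm --rows '[[[-0.016,0,0.09],0],[[-0.034,0,0.18],0.005],[[-0.051,0,0.27],0.01],[[-0.068,0,0.36],0.015],[[-0.085,0,0.45],0.02],[[-0.102,0,0.54],0.023],[[-0.12,0,0.63],0.023],[[-0.137,0,0.72],0.023],[[-0.154,0,0.81],0.023],[[-0.171,0,0.9],0.023],[[-0.182,0,0.96],0.023],[[-0.182,0,0.96],0.023]]'

```text
clock: 10.3
position: [0.4382, 0.2156, 0.3693]
ee_rot: [0.706, -0.706, -0.035, 0.038]
ft_force: [0.3, -0.3, -0.6]
opening: 0.0398
```

>>> jog_arm --rows '[[[0,0.04,0],0],[[0,0.08,0],0],[[0,0.11,0],0],[[0,0.12,0],0],[[0,0.12,0],0],[[0,0.12,0],0]]'

```text
clock: 10.9
position: [0.4409, 0.2105, 0.3113]
ee_rot: [-0.706, 0.706, 0.033, -0.033]
ft_force: [0.5, 0.5, 0.2]
opening: 0.0402
```

```bash
python3 -c "
from h import *
plan([.4406,.211,.25],5.4)
snap('side','s6');snap('top','t6')
im=cv2.imread('pics/s6.png');a=cv2.resize(im[150:340,240:440],None,fx=3,fy=3)
b=cv2.imread('pics/t6.png')[140:270,180:350]
cv2.imwrite('pics/s6c.png',a);cv2.imwrite('pics/t6c.png',cv2.resize(b,None,fx=4,fy=4))"
```

```text
pos [0.4409 0.2105 0.3113] yaw 5.35 F [0.48 0.51 0.15] open 0.0402 t 10.9
rows unit [-0.0006  0.1226  0.0012] turn -0.0004
```

View pics/s6c.png

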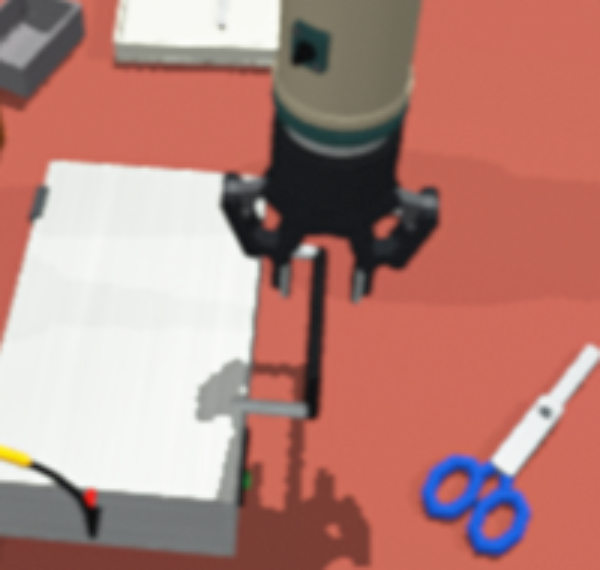

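View pics/t6c.png

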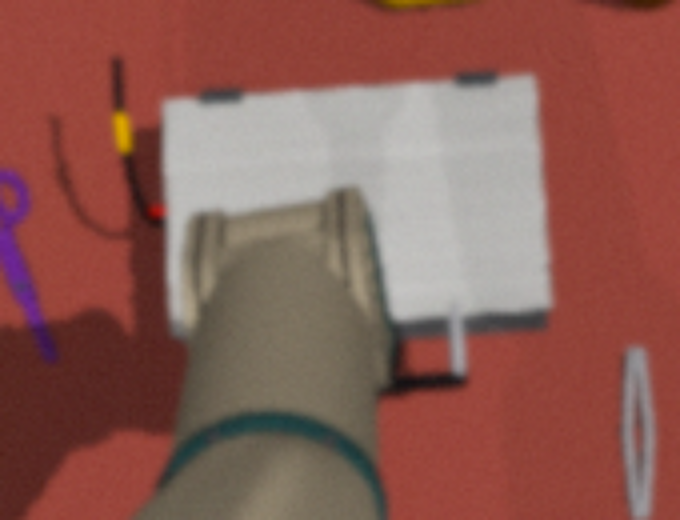

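>>> jog_arm --rows '[[[0,0.02,0],0],[[0,0.05,0],0],[[0,0.08,0],0],[[0,0.1,0],0],[[0,0.115,0],0],[[0,0.122,0],0],[[0,0.124,0],0],[[0,0.124,0],0],[[0,0.124,0],0]]'

```text
clock: 11.9
position: [0.4409, 0.2109, 0.2496]
ee_rot: [0.706, -0.706, -0.034, 0.033]
ft_force: [0.3, -0.6, -0.6]
opening: 0.04
```

```bash
python3 -c "
from h import *
plan([.4406,.211,.25],5.4)
snap('side','s7')
im=cv2.imread('pics/s7.png');a=cv2.resize(im[150:340,240:440],None,fx=3,fy=3)
cv2.imwrite('pics/s7c.png',a)"
```

```text
pos [0.4409 0.2109 0.2496] yaw 5.39 F [ 0.35 -0.59 -0.6 ] open 0.04 t 11.9
rows unit [-0.0005 -0.0008  0.0002] turn -0.0001
```

View pics/s7c.png

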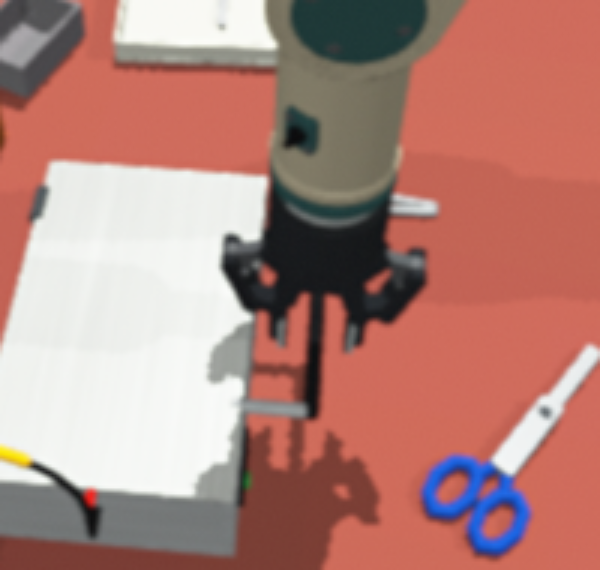

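>>> jog_arm --rows '[[[0,0,0],0],[[0,0,0],0],[[0,0,0],0],[[0,0,0],0],[[0,0,0],0],[[0,0,0],0]]' --hand 0

```text
clock: 12.55
position: [0.4411, 0.2109, 0.2496]
ee_rot: [0.706, -0.706, -0.034, 0.033]
ft_force: [0.6, -0.4, 5.1]
opening: 0.0101
```

```bash
python3 -c "
from h import *
plan([.4406,.211,.25],5.4)
import numpy as np
for a in range(0,65,5):
  t=np.radians(a);print(a,round(.215*(1-np.cos(t))/.5,4),round(-.215*np.sin(t)/.5,4))"
```

```text
pos [0.4411 0.2109 0.2496] yaw 5.38 F [ 0.56 -0.41  5.06] open 0.0101 t 12.55
rows unit [-0.001  -0.0009  0.0003] turn -0.0002
0 0.0 -0.0
5 0.0016 -0.0375
10 0.0065 -0.0747
15 0.0147 -0.1113
20 0.0259 -0.1471
25 0.0403 -0.1817
30 0.0576 -0.215
35 0.0778 -0.2466
40 0.1006 -0.2764
45 0.1259 -0.3041
50 0.1536 -0.3294
55 0.1834 -0.3522
60 0.215 -0.3724
```

>>> jog_arm --rows '[[[0.0005,-0.019,0],0],[[0.0016,-0.0375,0],0],[[0.004,-0.056,0],0],[[0.0065,-0.0747,0],0],[[0.0105,-0.093,0],0],[[0.0147,-0.111,0],0],[[0.02,-0.129,0],0],[[0.026,-0.147,0],0],[[0.026,-0.147,0],0]]'

```text
clock: 13.45
position: [0.4537, 0.2121, 0.3237]
ee_rot: [0.707, -0.706, -0.033, 0.033]
ft_force: [2.5, 1.9, -4.2]
opening: 0.0097
```

```bash
python3 -c "
from h import *
plan([.4539,.2122,.3231],5.4)
snap('side','s8')
im=cv2.imread('pics/s8.png');a=cv2.resize(im[150:340,200:400],None,fx=3,fy=3)
cv2.imwrite('pics/s8c.png',a)"
```

```text
pos [0.4537 0.2121 0.3237] yaw 5.38 F [ 2.47  1.9  -4.15] open 0.0097 t 13.45
rows unit [0.0005 0.0012 0.0002] turn -0.0002
```

View pics/s8c.png

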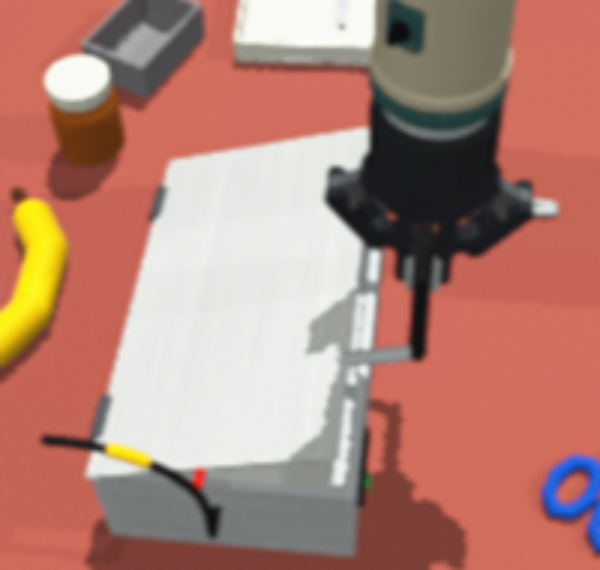

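>>> jog_arm --rows '[[[0.007,-0.0175,0],0],[[0.0144,-0.0346,0],0],[[0.0228,-0.0515,0],0],[[0.0317,-0.0679,0],0],[[0.0415,-0.084,0],0],[[0.0519,-0.0995,0],0],[[0.063,-0.1147,0],0],[[0.0747,-0.1293,0],0],[[0.0747,-0.1293,0],0]]'

```text
clock: 14.4
position: [0.4896, 0.2155, 0.388]
ee_rot: [-0.706, 0.706, 0.031, -0.035]
ft_force: [-6.7, 0.2, -1.1]
opening: 0.0095
```

```bash
python3 -c "
from h import *
snap('side','s9')
im=cv2.imread('pics/s9.png');a=cv2.resize(im[150:340,200:400],None,fx=3,fy=3)
cv2.imwrite('pics/s9c.png',a)
plan([.4539,.2122,.3231],5.4)"
```

```text
pos [0.4893 0.2155 0.3876] yaw 5.4 F [-6.79  1.35 -1.14] open 0.0097 t 14.45
rows unit [-7.040e-02  1.294e-01  1.000e-04] turn -0.0
```

View pics/s9c.png

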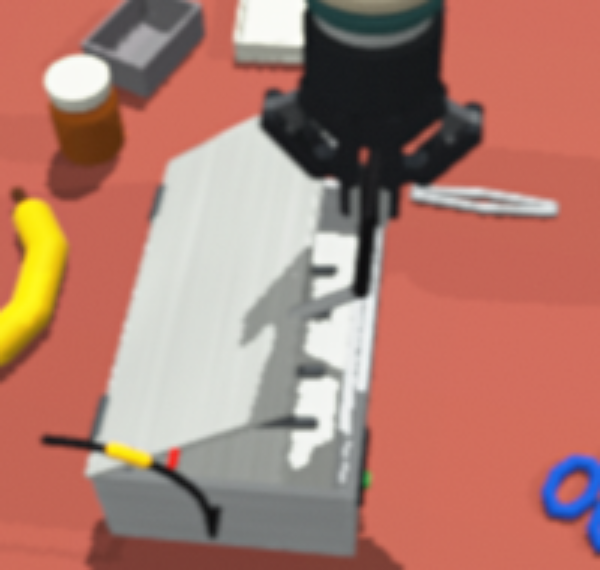

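>>> jog_arm --rows '[[[0.0105,-0.0141,0],0],[[0.0225,-0.0277,0],0],[[0.036,-0.0406,0],0],[[0.05,-0.053,0],0],[[0.0645,-0.0647,0],0],[[0.0795,-0.0758,0],0],[[0.095,-0.0862,0],0],[[0.111,-0.096,0],0],[[0.111,-0.096,0],0],[[0.111,-0.096,0],0]]'

```text
clock: 15.45
position: [0.5436, 0.2205, 0.4373]
ee_rot: [0.707, -0.706, -0.03, 0.036]
ft_force: [-15.5, -0.4, 14.4]
opening: 0.0096
```

```bash
python3 -c "
from h import *
snap('side','s10');snap('top','t10')
im=cv2.imread('pics/s10.png');a=cv2.resize(im[60:340,190:420],None,fx=2.1,fy=2.1)
cv2.imwrite('pics/s10c.png',a)
cv2.imwrite('pics/s10d.png',cv2.resize(im[270:340,200:320],None,fx=6,fy=6))
plan([.5475,.221,.435],5.4)
s=bot.observe();g=np.array(s['position'])-[0,0,.155]
h=np.array([.6546,.2309,.093]);b=np.array([.9957,.0924,0]);v=g-h
print('angle',np.degrees(np.arctan2(v[2],-(v@b))),np.hypot(v[2],v@b))"
```

```text
pos [0.5434 0.2205 0.4372] yaw 5.41 F [-14.04  -0.89  14.38] open 0.0098 t 15.55
rows unit [0.0083 0.0043 0.0002] turn 0.0001
angle 59.446544664660045 0.21968175118899014
```

View pics/s10c.png

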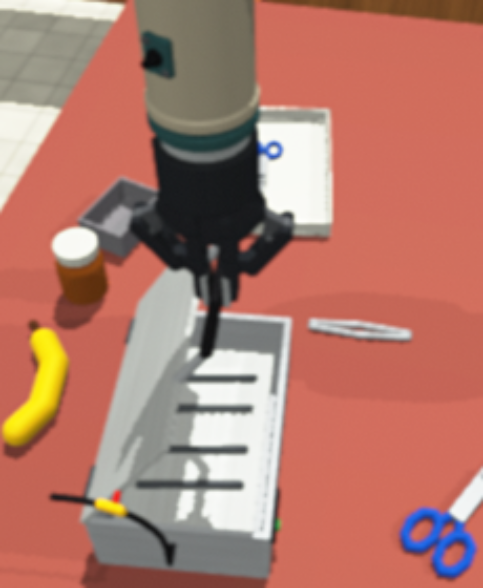

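View pics/s10d.png

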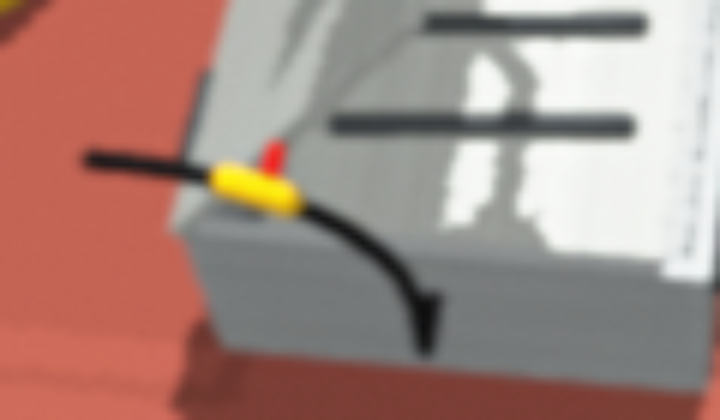

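View pics/t10.png

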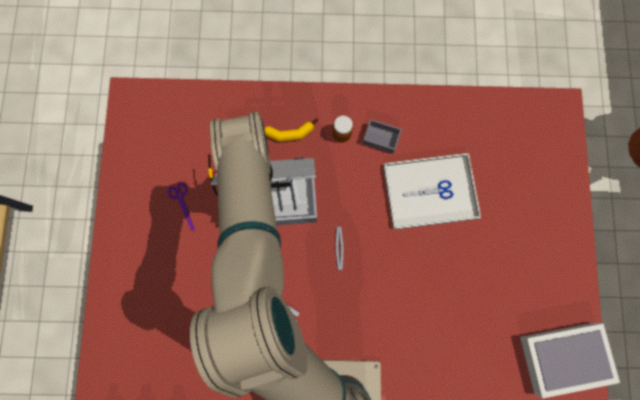

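>>> jog_arm --rows '[[[-0.002,-0.004,0],0],[[-0.005,-0.008,0],0],[[-0.005,-0.008,0],0],[[-0.005,-0.008,0],0],[[-0.005,-0.008,0],0]]'

```text
clock: 16.05
position: [0.544, 0.2207, 0.4392]
ee_rot: [0.706, -0.706, -0.033, 0.033]
ft_force: [2.3, 2.9, -7.9]
opening: 0.0097
```

```bash
python3 -c "
from h import *
snap('side','s11')
im=cv2.imread('pics/s11.png')
cv2.imwrite('pics/s11d.png',cv2.resize(im[270:340,200:320],None,fx=6,fy=6,interpolation=cv2.INTER_CUBIC))
plan([.5475,.221,.435],5.4)
s=bot.observe();print(np.abs(s['dq']).max(),s['joints'])
h=np.array([.6546,.2309,.093]);b=np.array([.9957,.0924,0]);yb=np.array([-.0924,.9957,0])
for y in(.130,.140,.148):
  for a in (0,53,60,67):
    t=np.radians(a);P=h+yb*y-b*.08*np.cos(t)+np.array([0,0,.08*np.sin(t)])
    print(y,a,((proj('side',P)-[200,270])*6).round(0))"
```

```text
pos [0.5439 0.2207 0.4392] yaw 5.39 F [ 2.14  2.68 -8.66] open 0.0098 t 16.1
rows unit [ 0.0071  0.0084 -0.    ] turn -0.0001
0.0018156031123433487 [-0.67182606  0.52295289  0.37363938  1.66442396 -0.2189197   0.9950193
 -0.12997175]
0.13 0 [421. 249.]
0.13 53 [296. 143.]
0.13 60 [266. 132.]
0.13 67 [235. 123.]
0.14 0 [415. 278.]
0.14 53 [289. 174.]
0.14 60 [259. 163.]
0.14 67 [227. 154.]
0.148 0 [411. 303.]
0.148 53 [283. 199.]
0.148 60 [253. 188.]
0.148 67 [221. 179.]
```

View pics/s11d.png

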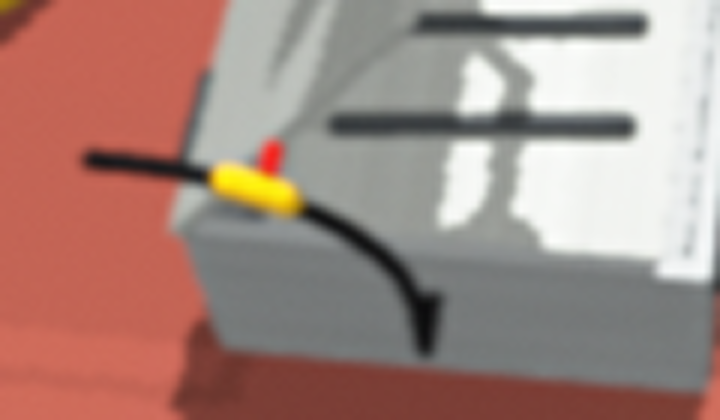

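>>> jog_arm --rows '[[[0.004,-0.002,0],0],[[0.008,-0.003,0],0],[[0.012,-0.004,0],0],[[0.0145,-0.005,0],0],[[0.0145,-0.005,0],0],[[0.0145,-0.005,0],0],[[0.0145,-0.005,0],0],[[0.0145,-0.005,0],0],[[0.0145,-0.005,0],0]]'

```text
clock: 17.0
position: [0.5502, 0.2212, 0.4425]
ee_rot: [0.706, -0.706, -0.033, 0.034]
ft_force: [-6.0, 2.0, 0.6]
opening: 0.0094
```

```bash
python3 -c "
from h import *
snap('side','s12');snap('top','t12')
im=cv2.imread('pics/s12.png')
cv2.imwrite('pics/s12d.png',cv2.resize(im[270:340,200:320],None,fx=6,fy=6,interpolation=cv2.INTER_CUBIC))
plan([.5475,.221,.435],5.4)
s=bot.observe();print(np.abs(s['dq']).max())
b=cv2.imread('pics/t12.png')[110:290,180:500]
cv2.imwrite('pics/t12c.png',cv2.resize(b,None,fx=2.4,fy=2.4))"
```

```text
pos [0.5502 0.2212 0.4425] yaw 5.39 F [-4.54  1.78  1.05] open 0.0095 t 17.1
rows unit [-0.0054  0.0151  0.0001] turn -0.0
0.0020877093689563903
```

View pics/s12d.png

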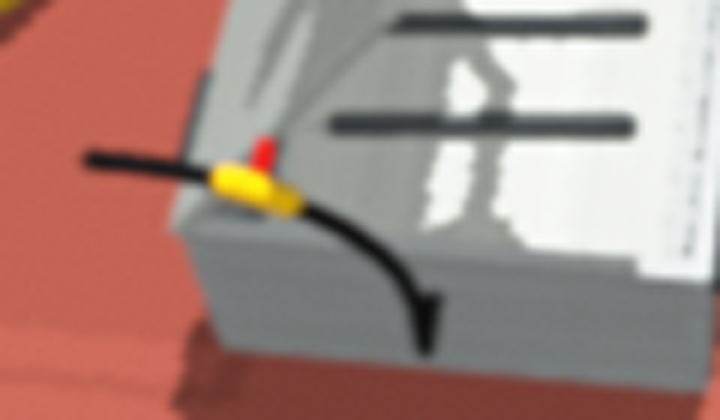

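View pics/t12c.png

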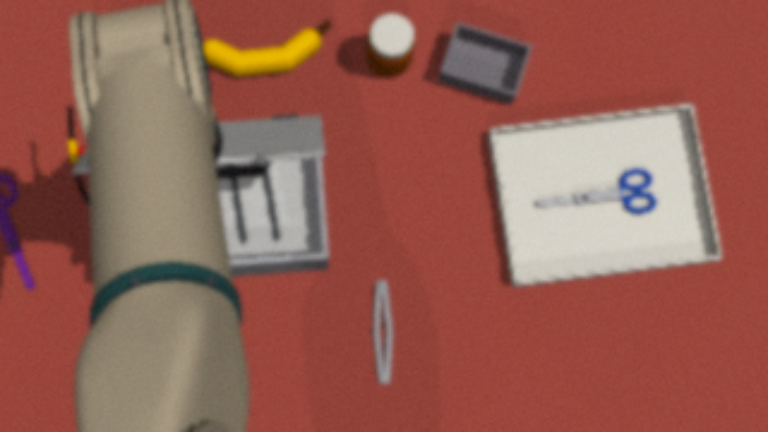

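```bash
python3 -c "
from h import *
print(bot.close_job()); print(bot.observe()['clock'])"
```

```text
the job is handed in; nothing more can be done
None
the job is handed in; nothing more can be done
```

The scissors are in the white tray, the lid is held open at about 60 degrees by its handle, and I have handed the job in. No verdict was reported.

- **Scissors:** I gripped the small blue-ringed pair by the shank and lowered them until the wrist force showed light contact (about 5 N). I then let go with the lid still closed. The last pictures show them lying flat near the middle of the tray, clear of all four walls.
- **Lid:** I gripped the bar from above and raised the lid along its arc. The grip is still closed on the bar. In the last side picture the red pin is at the middle of the yellow part, which I read as about 60 degrees. The arm was still (joint speeds around 0.002 rad/s) and the wrist force was about 5 N.
- **Other objects:** The banana, jar, grey holder, forceps and purple scissors looked unmoved in the pictures. The larger blue scissors also looked unmoved in the last side picture where I could see them. I did not measure any of these positions again.

**Disagreements:**
- On reaching 60 degrees the lid was about 4 mm off the arc I had planned, and the side force rose to about 20 N. I corrected the position to relieve it.
- The finger opening read about 2 mm less than the known widths of both the shank and the bar.

The job took about 17 s of the 64 s allowed.

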